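# Find the flywheel's heavy side and hold it down

### The job

The flywheel on the blue test stand is out of balance, and you cannot see where. Crank it round by its red handle, swinging the handle right over to the far side of its circle at least once, and feel which side of the wheel is the heavy one; then bring that heavy side to the very bottom and keep it there, so that I can mark the light side at the top. Finish with the wheel at a standstill and your gripper still gripping the handle, and leave the other things on the bench where they lie.

Things in the scene. Friction and masses are not known exactly. Their poses are not given: they have to be found in the camera images.
- stand: the test stand, fixed to the bench: a steel plate 170 x 170 x 12 with a blue bearing block behind the wheel; only the plate reaches 20 in front of the wheel's face. Origin on the bench straight below the flywheel's centre; x axis level along the flywheel's axis, from the handle side through the wheel to the bearing block (roughly away from the robot), z up
- wheel_centre (a point): centre of the flywheel, a closed aluminium drum, diameter 130, 40 thick, with a yellow mark at its rim beside the handle. Its axis is level, 150 above the bench. Its front face, with the handle, lies 20 in front (-x of the stand) of this point. The heavy spot is hidden inside, anywhere round the wheel, in no fixed relation to handle, mark or boss
- axle (a point): centre of the circle on which the middle of the handle runs: on the flywheel's axis, 65 in front of the wheel's centre, 150 above the bench. It does not move
- grip (a point): middle of the red crank handle: a round sleeve, diameter 22, 65 long, parallel to the wheel's axis and 45 from it, reaching from 10 to 75 in front of the wheel's front face. The sleeve turns freely on its pin, so a gripper that holds it need not turn with the wheel. It can be pinched from above, across its length, anywhere on its circle
- boss (a point): front of the round steel boss, diameter 30, that stands 8 out of the wheel's front face opposite the handle. It only balances the handle's own weight and says nothing about the heavy side
- flywheel (a joint): angle of the flywheel, rad, no stops: 0 with the handle straight above the axle; positive carries the handle from the top towards the stand's -y (handle at -45 sin q along y, 45 cos q above the axle). The seal drags with 0.17 N m either way (4 N at the handle), the heavy spot pulls with 0.10 to 0.15 N m at most (2.4 to 3.3 N), so the wheel stays where it is left
- screwdriver: screwdriver with an orange handle, 190 long, lying on the bench; origin under its middle, its x axis runs from handle to blade
- wrench: steel wrench, 170 long, lying on the bench; origin under its middle, x axis along it
- hammer: hammer with a red handle, 270 long, lying on the bench; origin under its middle, x axis from handle to head
- spool: steel-grey wire spool standing on end, diameter 60, 50 tall; origin at the centre of its underside
- tape: white roll of tape lying flat, diameter 64, 24 tall; origin at the centre of its underside
- bearing: steel ball-bearing ring lying flat, diameter 52, 15 tall; origin at the centre of its underside
- oiler: white oil bottle with a yellow band and red cap, diameter 52, 130 tall, standing; origin at the centre of its underside

How it is judged:
By the outcome, as a careful person would: the job done as asked, in the order asked, and still so for the second after the job is handed in, while the arm keeps its last pose, push and grip.
It also fails if it takes over 72 s, if anything falls off the work surface, if the arm or the gripper's body presses on something with over 40 N, if the wrist force passes 120 N, or if a joint passes its speed limit or range.

### The arm

A 7-joint arm with a two-finger parallel gripper is mounted at the origin on the work surface. World frame = base frame: x ahead of the robot, y to its left, z up, the work surface at z = 0. Lengths are in m, angles in degrees, forces in N, time in s.
With the tool pointing down it reaches from about 0.4 to 0.85 m from the base axis. Payload 4.4 kg.
Tool frame: the origin (TCP) lies midway between the tips of the shut fingers; the grasp point (between the pads) lies 19 mm behind it; z points along the fingers, y is the line along which they close (so a half turn about z gives the same grasp; the last joint's range is limited). The gripper opens to 94 mm and grips with 3 to 60 N. Pads are 16 mm wide; open, the fingers measure 119 mm over their backs; the gripper's body (75 mm by 177 mm) begins 78 mm behind the grasp point.
Start: joints at [59.828, 36.005, 2.206, 86.941, -1.547, 57.084, -1.146], TCP at [0.289, -0.582, 0.205] pointing down, gripper open.
Joint ranges: [-175.42, 175.42], [-21.48, 121.26], [-71.46, 75.88], [10.55, 141.38], [-63.04, 243.04], [13.31, 113.54], [-168.57, 168.57]. Speed limits (degrees/s): [147.25, 147.25, 180, 180, 180, 180, 180].

### API

Orientations are given as [roll, pitch, yaw] about the fixed x, y, z axes, in that order (R = Rz(yaw) Ry(pitch) Rx(roll)).
In Python, from station import manip, cams gives the robot as it stands. The module is installed in compiled form; this text tells all that it offers.
- The arm moves only by the tool send_rows, never from a script. Its argument "targets" is a list of rows, each an object with "jaw": the finger opening in m, from 0 to 0.094; "linear": the shift along the world's x, y, z in m, a list of three; "delta_rot": the turn, a rotation vector about the world's x, y, z in degrees, a list of three. A call has 1 to 12 rows; each row shifts and turns the commanded pose from where the row before left it; what a row does not reach is not made up. A row lasts 1/12 s, in which the tool goes at most 41.7 mm and 7.16 degrees, less where a joint would pass 70% of its speed; a pose out of reach is approached as far as the arm can. A call with a gripper value outside its range is refused whole. The fingers move at their own pace and stop on an object; "squeeze" is the grip in N (left out, the last holds). Time passes only in rows, so rows that do not move let the fingers close. It gives the time, the measured TCP pose, the force, the opening and the grip force at its end, in the units of the state.
- manip.get_state(): the state, without advancing time (a new reading comes with each control period).
- cams.read_camera(name): name is "side" or "top"; returns a dict with "img" (384x512x3 uint8, red, green, blue), "K" (3x3 intrinsics, pixels), "extrinsics" (4x4, takes a point from world to camera coordinates). Camera axes: x right, y up, looking along -z (the intrinsics and any distortion apply to the point x, -y, -z); pixel columns grow to the right and rows downward; lengths in m; the calibration is good to about 2 mm. A picture is of the moment at which its call begins. There is no depth.
- manip.close_job(): hands the job in; it is judged then, once.
The state is a dict: "time_s": time; "joint_pos": joint angles; "joint_vel": joint speeds; "effort": joint torques, N m; "tcp_pos": TCP position; "tool_rot": TCP orientation; "contact_force": force on the tool from outside, world axes, zero at the start; "ft_torque": the same for the moment, N m; "width": finger opening in m; "grasp_force": force on a finger pad.
Only numpy, scipy, OpenCV 4.12 (cv2) and the standard library are available. Lean on these libraries where they do the work, as an engineer would, in place of code of your own. Each camera call takes 0.05 s, during which the arm holds its last target. There are 200 camera calls.

## Working session

There is one attempt and no reset: what is moved stays moved. The work goes in short steps, Python scripts to look and compute and a tool call to move; the robot and the scene stay as the last step left them, time stands still between calls to the robot, and variables do not carry over. Pictures are saved under pics/ and viewed, at most 10 in all, crops included, and the job is handed in when it is done.

Besides the shell and the picture viewer there is one more tool, called after "Call:" by a JSON object that holds its "method" and its "body". send_rows: Moves the arm, as the interface text tells. Its arguments: {"type":"object","properties":{"targets":{"type":"array","items":{"type":"object","properties":{"jaw":{"type":"number"},"linear":{"type":"array","items":{"type":"number"}},"delta_rot":{"type":"array","items":{"type":"number"}}}}},"squeeze":{"type":"number"}},"required":["targets"]}

```bash
mkdir -p pics; python3 - <<'E'
from station import manip,cams
import cv2,numpy as np
for n in("side","top"):
    d=cams.read_camera(n);cv2.imwrite(f"pics/{n}0.png",d["img"][...,::-1]);print(n,d["K"].round(1).tolist(),d["extrinsics"].round(4).tolist(),[k for k in d])
print(manip.get_state())
E
```

```text
side [[350.3, 0.0, 258.1], [0.0, 350.3, 192.6], [0.0, 0.0, 1.0]] [[-0.9704, -0.2413, -0.0091, 0.4883], [0.1532, -0.6444, 0.7491, -0.2262], [-0.1866, 0.7256, 0.6624, -1.0445], [0.0, 0.0, 0.0, 1.0]] ['img', 'K', 'extrinsics']
top [[438.1, 0.0, 243.8], [0.0, 438.1, 195.2], [0.0, 0.0, 1.0]] [[-0.0126, -0.9999, 0.0021, -0.056], [0.9859, -0.0121, 0.1671, -0.524], [-0.167, 0.0042, 0.9859, -1.261], [0.0, 0.0, 0.0, 1.0]] ['img', 'K', 'extrinsics']
{'time_s': 0.1, 'joint_pos': array([59.82917469, 36.05170876,  2.20340743, 86.98785655, -1.54567504,
       57.08400856, -1.14568089]), 'joint_vel': array([-0.02338759, -0.05445184,  0.01269342, -0.1441132 ,  0.05910154,
        0.00735387,  0.05514125]), 'effort': array([ 3.80005629e-03, -5.50784647e+01,  1.14759944e+00, -1.87114692e+01,
       -5.21950645e-02,  1.91794324e-02,  1.26849545e-05]), 'tcp_pos': array([ 0.28877982, -0.58168514,  0.20468135]), 'tool_rot': array([-1.79906147e+02,  2.28628216e-03,  2.64012152e+01]), 'contact_force': array([-0.31063729,  0.08777318, -0.13542937]), 'ft_torque': array([-0.09134504,  0.00226228, -0.05329827]), 'grasp_force': 0.0, 'width': 0.0942806143122104}
```

View pics/side0.png

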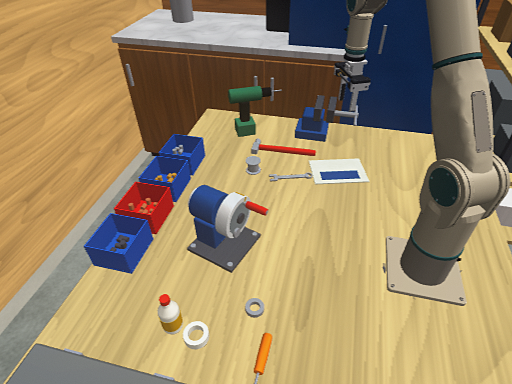

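View pics/top0.png

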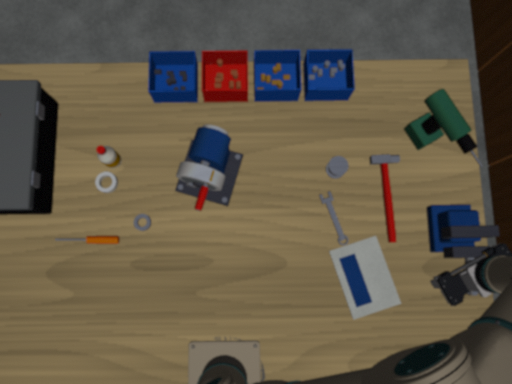

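Top: stand at about (210,165), red handle from (204,185) to (200,207). Side: handle at (246,205) to (267,210). I'll zoom in.

```bash
python3 - <<'E'
import cv2,numpy as np
a=cv2.imread("pics/top0.png")[110:220,160:260];b=cv2.imread("pics/side0.png")[170:280,180:280]
cv2.imwrite("pics/crop.png",np.hstack([cv2.resize(i,(400,440),interpolation=cv2.INTER_CUBIC) for i in(a,b)]))
for n in("top","side"):
    im=cv2.imread(f"pics/{n}0.png").astype(int)
    m=((im[...,2]>130)&(im[...,1]<70)&(im[...,0]<70)).astype(np.uint8)
    k,l,s,c=cv2.connectedComponentsWithStats(m)
    for i in range(1,k):
        if s[i,4]>20:
            ys,xs=np.where(l==i);r=cv2.minAreaRect(np.c_[xs,ys].astype(np.float32))
            print(n,s[i],c[i].round(1),cv2.boxPoints(r).round(1).tolist())
E
```

```text
top [206  64  40  27 762] [224.6  76.3] [[206.0, 64.0], [245.0, 64.0], [245.0, 90.0], [206.0, 90.0]]
top [ 96 146   8   8  46] [ 99.8 149.1] [[95.19999694824219, 147.39999389648438], [101.19999694824219, 144.39999389648438], [104.4000015258789, 150.8000030517578], [98.4000015258789, 153.8000030517578]]
top [384 164  12  78 328] [389.5 203.7] [[383.3999938964844, 164.10000610351562], [387.79998779296875, 163.60000610351562], [395.5, 241.0], [391.0, 241.39999389648438]]
top [197 187  10  23 100] [201.3 198.2] [[195.60000610351562, 208.1999969482422], [202.89999389648438, 186.3000030517578], [207.10000610351562, 187.6999969482422], [199.8000030517578, 209.60000610351562]]
side [259 145  56  10 209] [288.2 149. ] [[258.70001220703125, 147.8000030517578], [259.20001220703125, 143.60000610351562], [314.5, 150.0], [314.0, 154.1999969482422]]
side [ 114  182   60   51 1078] [147.6 204.7] [[113.5999984741211, 208.8000030517578], [136.10000610351562, 168.60000610351562], [179.8000030517578, 193.10000610351562], [157.3000030517578, 233.3000030517578]]
side [246 201  22  14 126] [256.3 207.2] [[245.0, 205.3000030517578], [247.39999389648438, 199.89999389648438], [267.29998779296875, 208.8000030517578], [264.8999938964844, 214.1999969482422]]
side [159 294  11  12  85] [164.5 299.3] [[158.0, 299.0], [164.5, 292.5], [171.5, 299.5], [165.0, 306.0]]
```

View pics/crop.png

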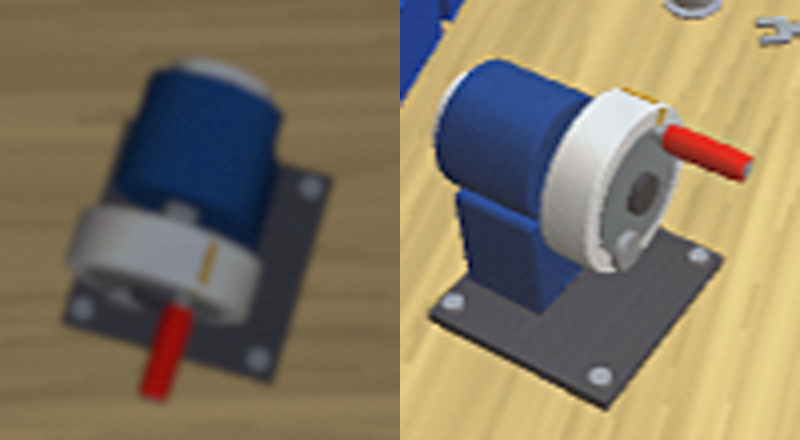

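```bash
cat > fit.py <<'E'
import numpy as np
from scipy.optimize import least_squares
from station import cams
C={n:cams.read_camera(n) for n in("top","side")}
def proj(n,P):
    d=C[n];p=d["extrinsics"][:3,:3]@P+d["extrinsics"][:3,3];p=p*[1,-1,-1];u=d["K"]@p;return u[:2]/u[2]
def W(s,P):
    c,n=np.cos(s[2]),np.sin(s[2]);return np.array([s[0]+c*P[0]-n*P[1],s[1]+n*P[0]+c*P[1],P[2]])
def H(s,x):return W(s,(x,-.045*np.sin(s[3]),.15+.045*np.cos(s[3])))
E
cat > f1.py <<'E'
from fit import *
pl=[("top",-.04,.085,175.5,190.5),("top",-.04,-.085,227.5,205.5),("top",.13,-.085,243,154),("side",-.04,.085,231.3,271.8),("side",.13,.085,187.5,249),("side",-.04,-.085,260.5,235)]
hd=[("top",-.065,201.3,198.2),("side",-.063,256.3,207.2)]
def f(s):
    return np.concatenate([proj(n,W(s,(x,y,.012)))-[u,v] for n,x,y,u,v in pl]+[proj(n,H(s,x))-[u,v] for n,x,u,v in hd])
for q0 in(0,2,-2):
    r=least_squares(f,[.6,0,0,q0]);s=r.x;print(r.cost,s[:2],np.degrees(s[2:]));
print(r.fun.reshape(-1,2).round(1).tolist())
print("axle",W(s,(-.065,0,.15)),"grip",H(s,-.065),"boss px",proj("side",W(s,(-.028,.035*np.sin(s[3]),.15-.035*np.cos(s[3])))))
E
python3 f1.py
```

```text
4.54575867628374 [0.55997845 0.05709105] [-16.61343115  33.8079415 ]
4.545758676281204 [0.55997845 0.05709105] [-16.61342993  33.807922  ]
4.545758676295847 [0.55997845 0.05709105] [-16.61343182  33.80795226]
[[-1.3, -0.0], [0.1, 0.1], [-0.0, -0.6], [0.3, -0.9], [-1.1, -0.8], [0.3, -1.6], [-0.4, 0.7], [0.5, 0.9]]
axle [0.49769184 0.0756754  0.15      ] grip [0.49053301 0.05168212 0.18739083] boss px [238.63223036 229.92014407]
```

Call:
{"method": "send_rows", "body": {"targets": [{"linear":[0.008,0.0265,0.004],"delta_rot":[0,0,-1.8],"jaw":0.094},{"linear":[0.008,0.0265,0.004],"delta_rot":[0,0,-1.8],"jaw":0.094},{"linear":[0.008,0.0265,0.004],"delta_rot":[0,0,-1.8],"jaw":0.094},{"linear":[0.008,0.0265,0.004],"delta_rot":[0,0,-1.8],"jaw":0.094},{"linear":[0.008,0.0265,0.004],"delta_rot":[0,0,-1.8],"jaw":0.094},{"linear":[0.008,0.0265,0.004],"delta_rot":[0,0,-1.8],"jaw":0.094},{"linear":[0.008,0.0265,0.004],"delta_rot":[0,0,-1.8],"jaw":0.094},{"linear":[0.008,0.0265,0.004],"delta_rot":[0,0,-1.8],"jaw":0.094},{"linear":[0.008,0.0265,0.004],"delta_rot":[0,0,-1.8],"jaw":0.094},{"linear":[0.008,0.0265,0.004],"delta_rot":[0,0,-1.8],"jaw":0.094},{"linear":[0.008,0.0265,0.004],"delta_rot":[0,0,-1.8],"jaw":0.094},{"linear":[0.008,0.0265,0.004],"delta_rot":[0,0,-1.8],"jaw":0.094}]}}

```text
time_s: 1.2
tcp_pos: [0.3852, -0.2628, 0.2537]
tool_rot: [-180.0, -0.0, 4.7]
contact_force: [0.6, 0.3, -0.3]
width: 0.0936
grasp_force: 0.0
```

Call:
{"method": "send_rows", "body": {"targets": [{"linear":[0.008,0.0265,0.004],"delta_rot":[0,0,-1.8],"jaw":0.094},{"linear":[0.008,0.0265,0.004],"delta_rot":[0,0,-1.8],"jaw":0.094},{"linear":[0.008,0.0265,0.004],"delta_rot":[0,0,-1.8],"jaw":0.094},{"linear":[0.008,0.0265,0.004],"delta_rot":[0,0,-1.8],"jaw":0.094},{"linear":[0.008,0.0265,0.004],"delta_rot":[0,0,-1.8],"jaw":0.094},{"linear":[0.008,0.0265,0.004],"delta_rot":[0,0,-1.8],"jaw":0.094},{"linear":[0.008,0.0265,0.004],"delta_rot":[0,0,-1.8],"jaw":0.094},{"linear":[0.008,0.0265,0.004],"delta_rot":[0,0,-1.8],"jaw":0.094},{"linear":[0.008,0.0265,0.004],"delta_rot":[0,0,-1.8],"jaw":0.094},{"linear":[0.008,0.0265,0.004],"delta_rot":[0,0,-1.8],"jaw":0.094},{"linear":[0.008,0.0265,0.004],"delta_rot":[0,0,-1.8],"jaw":0.094},{"linear":[0,0,0],"delta_rot":[0,0,0],"jaw":0.094}]}}

```text
time_s: 2.2
tcp_pos: [0.4747, 0.0336, 0.2981]
tool_rot: [-179.8, -0.1, -14.6]
contact_force: [0.0, 0.1, 0.3]
width: 0.0938
grasp_force: 0.0
```

Call:
{"method": "send_rows", "body": {"targets": [{"linear":[0.0021,0.007,0],"delta_rot":[0,0,-1],"jaw":0.094},{"linear":[0.0021,0.007,0],"delta_rot":[0,0,-1],"jaw":0.094},{"linear":[0.0021,0.007,0],"delta_rot":[0,0,0],"jaw":0.094},{"linear":[0,0,-0.03],"delta_rot":[0,0,0],"jaw":0.094},{"linear":[0,0,-0.03],"delta_rot":[0,0,0],"jaw":0.094},{"linear":[0,0,-0.025],"delta_rot":[0,0,0],"jaw":0.094},{"linear":[0,0,-0.015],"delta_rot":[0,0,0],"jaw":0.094},{"linear":[0,0,-0.01],"delta_rot":[0,0,0],"jaw":0.094},{"linear":[0,0,-0.01],"delta_rot":[0,0,0],"jaw":0.094},{"linear":[0,0,-0.01],"delta_rot":[0,0,0],"jaw":0.094},{"linear":[0,0,0],"delta_rot":[0,0,0],"jaw":0.094},{"linear":[0,0,0],"delta_rot":[0,0,0],"jaw":0.094}]}}

```text
time_s: 3.2
tcp_pos: [0.479, 0.048, 0.1672]
tool_rot: [180.0, 0.1, -17.0]
contact_force: [-0.0, -0.7, 0.4]
width: 0.0943
grasp_force: 0.0
```

```bash
python3 - <<'E'
from station import cams
import cv2,numpy as np
a=[cams.read_camera(n)["img"][...,::-1] for n in("top","side")]
cv2.imwrite("pics/c2.png",np.hstack([cv2.resize(i,(400,440),interpolation=cv2.INTER_CUBIC) for i in(a[0][130:240,160:260],a[1][150:260,200:300])]))
E
```

```text
(no output)
```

View pics/c2.png

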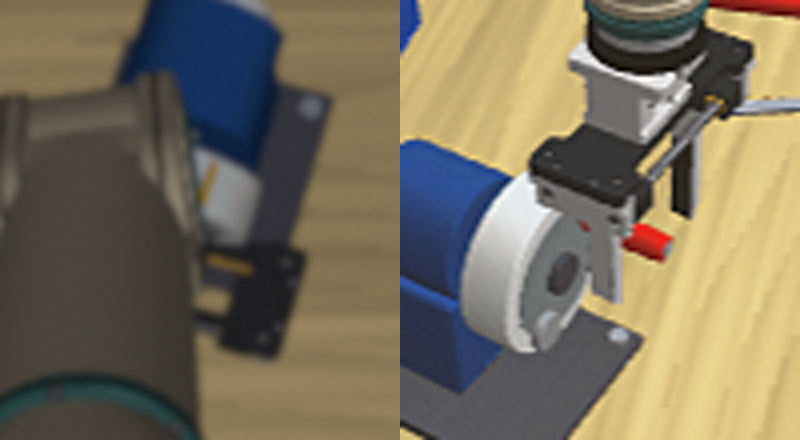

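The gripper straddles the handle, with the near finger at about (350,215) in full side-image pixels and the handle end at (267,211). It needs a small y correction, then I can close.

Call:
{"method": "send_rows", "body": {"squeeze": 25, "targets": [{"linear":[0.001,0.003,0.0006],"delta_rot":[0,0,0.2],"jaw":0.094},{"linear":[0.001,0.003,0.0006],"delta_rot":[0,0,0.2],"jaw":0.06},{"linear":[0,0,0],"jaw":0.04},{"linear":[0,0,0],"jaw":0.02},{"linear":[0,0,0],"jaw":0.01},{"linear":[0,0,0],"jaw":0.01},{"linear":[0,0,0],"jaw":0.01},{"linear":[0,0,0],"jaw":0.01},{"linear":[0,0,0],"jaw":0.01},{"linear":[0,0,0],"jaw":0.01}]}}

```text
$.targets[2]: bad value
```

Call:
{"method": "send_rows", "body": {"squeeze": 25, "targets": [{"linear":[0.001,0.003,0.0006],"delta_rot":[0,0,0.2],"jaw":0.094},{"linear":[0.001,0.003,0.0006],"delta_rot":[0,0,0.2],"jaw":0.06},{"linear":[0,0,0],"delta_rot":[0,0,0],"jaw":0.04},{"linear":[0,0,0],"delta_rot":[0,0,0],"jaw":0.02},{"linear":[0,0,0],"delta_rot":[0,0,0],"jaw":0.01},{"linear":[0,0,0],"delta_rot":[0,0,0],"jaw":0.01},{"linear":[0,0,0],"delta_rot":[0,0,0],"jaw":0.01},{"linear":[0,0,0],"delta_rot":[0,0,0],"jaw":0.01},{"linear":[0,0,0],"delta_rot":[0,0,0],"jaw":0.01},{"linear":[0,0,0],"delta_rot":[0,0,0],"jaw":0.01}]}}

```text
time_s: 4.13
tcp_pos: [0.4813, 0.0542, 0.1686]
tool_rot: [180.0, 0.0, -16.6]
contact_force: [-0.3, -0.1, -0.5]
width: 0.0373
grasp_force: 0.0
```

```bash
python3 -c "
from station import manip
s=manip.get_state();print(s)"
```

```text
{'time_s': 4.1333, 'joint_pos': array([ -10.64845456,   25.63633647,    1.25714246,  115.14911133,
         -0.85753793,   39.2262787 , -115.45559662]), 'joint_vel': array([-0.17634171,  0.02802398,  0.05010575, -0.01546202,  0.05178808,
        0.0579064 , -0.00874757]), 'effort': array([-2.67766391e-04, -4.08715975e+01,  7.04837088e-01, -1.41662300e+01,
        1.90278405e-02, -7.27289007e-02, -6.42618238e-05]), 'tcp_pos': array([0.48133638, 0.05423119, 0.16864836]), 'tool_rot': array([ 1.79997158e+02,  2.17354672e-03, -1.66049092e+01]), 'contact_force': array([-0.34024579, -0.12206254, -0.54864412]), 'ft_torque': array([ 0.02156318, -0.00271638,  0.05620968]), 'grasp_force': 0.0, 'width': 0.037292704973757904}
```

Call:
{"method": "send_rows", "body": {"targets": [{"linear":[0,0,0],"delta_rot":[0,0,0],"jaw":0.01},{"linear":[0,0,0],"delta_rot":[0,0,0],"jaw":0.01},{"linear":[0,0,0],"delta_rot":[0,0,0],"jaw":0.01},{"linear":[0,0,0],"delta_rot":[0,0,0],"jaw":0.01},{"linear":[0,0,0],"delta_rot":[0,0,0],"jaw":0.01},{"linear":[0,0,0],"delta_rot":[0,0,0],"jaw":0.01}]}}

```text
time_s: 4.63
tcp_pos: [0.4813, 0.054, 0.1687]
tool_rot: [180.0, 0.0, -16.6]
contact_force: [-0.0, -2.0, 0.4]
width: 0.0216
grasp_force: 25.0
```

```bash
cat > plan.py <<'E'
# axle at pinch plane from the fit; prints row shifts (mm) for handle angles q0..q1
import sys,numpy as np
q0,q1,n=map(float,sys.argv[1:4])
q=np.radians(np.linspace(q0,q1,int(n)+1))
c,s=np.cos(np.radians(-16.6)),np.sin(np.radians(-16.6))
y=-45*np.sin(q);P=np.c_[-s*y,c*y,45*np.cos(q)]
print(np.diff(P.round(1),axis=0).round(1).tolist())
E
python3 plan.py 34 394 48
```

```text
[[-1.3, -4.5, -3.6], [-1.2, -3.9, -4.2], [-1.0, -3.5, -4.7], [-0.9, -2.8, -5.1], [-0.6, -2.1, -5.4], [-0.4, -1.4, -5.7], [-0.2, -0.7, -5.9], [0.0, 0.0, -5.8], [0.2, 0.7, -5.9], [0.4, 1.5, -5.7], [0.7, 2.2, -5.4], [0.8, 2.8, -5.1], [1.1, 3.5, -4.6], [1.2, 4.0, -4.2], [1.3, 4.5, -3.5], [1.5, 4.9, -2.9], [1.5, 5.2, -2.3], [1.6, 5.5, -1.5], [1.7, 5.6, -0.7], [1.7, 5.6, 0.0], [1.7, 5.6, 0.8], [1.6, 5.4, 1.6], [1.5, 5.2, 2.2], [1.5, 4.9, 3.0], [1.3, 4.5, 3.6], [1.2, 3.9, 4.2], [1.0, 3.5, 4.7], [0.9, 2.8, 5.1], [0.6, 2.1, 5.4], [0.4, 1.4, 5.7], [0.2, 0.7, 5.9], [0.0, 0.0, 5.8], [-0.2, -0.7, 5.9], [-0.4, -1.5, 5.7], [-0.7, -2.2, 5.4], [-0.8, -2.8, 5.1], [-1.1, -3.5, 4.6], [-1.2, -4.0, 4.2], [-1.3, -4.5, 3.5], [-1.5, -4.9, 2.9], [-1.5, -5.2, 2.3], [-1.6, -5.5, 1.5], [-1.7, -5.6, 0.7], [-1.7, -5.6, 0.0], [-1.7, -5.6, -0.8], [-1.6, -5.4, -1.6], [-1.5, -5.2, -2.2], [-1.5, -4.9, -3.0]]
```

```bash
python3 plan.py 34 394 72 | sed 's/\], /],\n/g' | paste -sd' ' | sed 's/\(\(\[[^]]*\], \)\{6\}\)/\1\n/g' ; sed -n 1p plan.py >/dev/null; python3 -c "
from station import manip
print(manip.get_state()['contact_force'])"
```

```text
[[-0.9, -3.0, -2.3], [-0.8, -2.9, -2.6], [-0.8, -2.5, -2.9], [-0.7, -2.4, -3.0], [-0.6, -2.1, -3.3], [-0.6, -1.8, -3.5], 
[-0.4, -1.5, -3.6], [-0.4, -1.2, -3.7], [-0.2, -0.8, -3.8], [-0.2, -0.6, -3.9], [-0.1, -0.2, -3.9], [0.1, 0.1, -3.9], 
[0.1, 0.4, -3.9], [0.2, 0.8, -3.9], [0.3, 1.0, -3.8], [0.5, 1.4, -3.6], [0.5, 1.7, -3.5], [0.5, 1.9, -3.4], 
[0.7, 2.3, -3.1], [0.8, 2.5, -3.0], [0.8, 2.7, -2.7], [0.8, 3.0, -2.4], [1.0, 3.1, -2.2], [1.0, 3.3, -1.8], 
[1.0, 3.4, -1.6], [1.1, 3.6, -1.3], [1.0, 3.7, -0.9], [1.2, 3.7, -0.6], [1.1, 3.7, -0.2], [1.1, 3.8, 0.1], 
[1.1, 3.7, 0.5], [1.1, 3.7, 0.7], [1.1, 3.6, 1.2], [1.0, 3.5, 1.4], [1.0, 3.4, 1.7], [1.0, 3.2, 2.1], 
[0.9, 3.0, 2.3], [0.8, 2.9, 2.6], [0.8, 2.5, 2.9], [0.7, 2.4, 3.0], [0.6, 2.1, 3.3], [0.6, 1.8, 3.5], 
[0.4, 1.5, 3.6], [0.4, 1.2, 3.7], [0.2, 0.8, 3.8], [0.2, 0.6, 3.9], [0.1, 0.2, 3.9], [-0.1, -0.1, 3.9], 
[-0.1, -0.4, 3.9], [-0.2, -0.8, 3.9], [-0.3, -1.0, 3.8], [-0.5, -1.4, 3.6], [-0.5, -1.7, 3.5], [-0.5, -1.9, 3.4], 
[-0.7, -2.3, 3.1], [-0.8, -2.5, 3.0], [-0.8, -2.7, 2.7], [-0.8, -3.0, 2.4], [-1.0, -3.1, 2.2], [-1.0, -3.3, 1.8], 
[-1.0, -3.4, 1.6], [-1.1, -3.6, 1.3], [-1.0, -3.7, 0.9], [-1.2, -3.7, 0.6], [-1.1, -3.7, 0.2], [-1.1, -3.8, -0.1], 
[-1.1, -3.7, -0.5], [-1.1, -3.7, -0.7], [-1.1, -3.6, -1.2], [-1.0, -3.5, -1.4], [-1.0, -3.4, -1.7], [-1.0, -3.2, -2.1]]
[-0.01343971 -1.95836387  0.36057163]
```

Call:
{"method": "send_rows", "body": {"targets": [{"linear":[-0.0009,-0.003,-0.0023],"delta_rot":[0,0,0],"jaw":0.01},{"linear":[-0.0009,-0.0029,-0.0025],"delta_rot":[0,0,0],"jaw":0.01},{"linear":[-0.0008,-0.0026,-0.0027],"delta_rot":[0,0,0],"jaw":0.01},{"linear":[-0.0008,-0.0025,-0.0029],"delta_rot":[0,0,0],"jaw":0.01}]}}

```text
time_s: 4.97
tcp_pos: [0.4781, 0.0438, 0.1587]
tool_rot: [-179.9, -0.0, -16.6]
contact_force: [-1.0, 1.8, 4.3]
width: 0.0215
grasp_force: 25.0
```

Call:
{"method": "send_rows", "body": {"targets": [{"linear":[-0.0005,-0.002,-0.0036],"delta_rot":[0,0,0],"jaw":0.01},{"linear":[-0.0005,-0.0017,-0.0036],"delta_rot":[0,0,0],"jaw":0.01},{"linear":[-0.0004,-0.0015,-0.0036],"delta_rot":[0,0,0],"jaw":0.01},{"linear":[-0.0004,-0.0012,-0.0037],"delta_rot":[0,0,0],"jaw":0.01}]}}

```text
time_s: 5.3
tcp_pos: [0.4759, 0.0364, 0.1437]
tool_rot: [180.0, 0.0, -16.6]
contact_force: [-2.1, -1.5, 3.3]
width: 0.0214
grasp_force: 25.0
```

Call:
{"method": "send_rows", "body": {"targets": [{"linear":[-0.0002,-0.0008,-0.0038],"delta_rot":[0,0,0],"jaw":0.01},{"linear":[-0.0002,-0.0006,-0.0039],"delta_rot":[0,0,0],"jaw":0.01},{"linear":[-0.0001,-0.0002,-0.0039],"delta_rot":[0,0,0],"jaw":0.01},{"linear":[0.0001,0.0001,-0.0039],"delta_rot":[0,0,0],"jaw":0.01}]}}

```text
time_s: 5.63
tcp_pos: [0.4754, 0.0348, 0.1277]
tool_rot: [180.0, 0.0, -16.6]
contact_force: [-1.9, -2.8, 0.3]
width: 0.0213
grasp_force: 25.0
```

Call:
{"method": "send_rows", "body": {"targets": [{"linear":[0.0001,0.0004,-0.0039],"delta_rot":[0,0,0],"jaw":0.01},{"linear":[0.0002,0.0008,-0.0039],"delta_rot":[0,0,0],"jaw":0.01},{"linear":[0.0003,0.001,-0.0038],"delta_rot":[0,0,0],"jaw":0.01},{"linear":[0.0005,0.0014,-0.0036],"delta_rot":[0,0,0],"jaw":0.01}]}}

```text
time_s: 5.97
tcp_pos: [0.4765, 0.0387, 0.1124]
tool_rot: [180.0, 0.0, -16.6]
contact_force: [-1.7, -4.1, -0.7]
width: 0.0214
grasp_force: 25.0
```

Call:
{"method": "send_rows", "body": {"targets": [{"linear":[0.0005,0.0017,-0.0035],"delta_rot":[0,0,0],"jaw":0.01},{"linear":[0.0005,0.0019,-0.0034],"delta_rot":[0,0,0],"jaw":0.01},{"linear":[0.0007,0.0023,-0.0031],"delta_rot":[0,0,0],"jaw":0.01},{"linear":[0.0008,0.0025,-0.003],"delta_rot":[0,0,0],"jaw":0.01}]}}

```text
time_s: 6.3
tcp_pos: [0.4792, 0.0473, 0.0995]
tool_rot: [180.0, 0.0, -16.6]
contact_force: [-1.0, -3.4, -2.9]
width: 0.0213
grasp_force: 25.0
```

Call:
{"method": "send_rows", "body": {"targets": [{"linear":[0.0008,0.0027,-0.0027],"delta_rot":[0,0,0],"jaw":0.01},{"linear":[0.0008,0.003,-0.0024],"delta_rot":[0,0,0],"jaw":0.01},{"linear":[0.001,0.0031,-0.0022],"delta_rot":[0,0,0],"jaw":0.01},{"linear":[0.001,0.0033,-0.0018],"delta_rot":[0,0,0],"jaw":0.01}]}}

```text
time_s: 6.63
tcp_pos: [0.483, 0.0598, 0.0905]
tool_rot: [180.0, 0.0, -16.6]
contact_force: [-0.4, -4.1, -6.2]
width: 0.0211
grasp_force: 25.0
```

Call:
{"method": "send_rows", "body": {"targets": [{"linear":[0.001,0.0034,-0.0016],"delta_rot":[0,0,0],"jaw":0.01},{"linear":[0.0011,0.0036,-0.0013],"delta_rot":[0,0,0],"jaw":0.01},{"linear":[0.001,0.0037,-0.0009],"delta_rot":[0,0,0],"jaw":0.01},{"linear":[0.0012,0.0037,-0.0006],"delta_rot":[0,0,0],"jaw":0.01}]}}

```text
time_s: 6.97
tcp_pos: [0.4877, 0.0749, 0.0865]
tool_rot: [-180.0, -0.0, -16.6]
contact_force: [0.2, -2.8, -5.5]
width: 0.0211
grasp_force: 25.0
```

Call:
{"method": "send_rows", "body": {"targets": [{"linear":[0.0011,0.0037,-0.0002],"delta_rot":[0,0,0],"jaw":0.01},{"linear":[0.0011,0.0038,0.0001],"delta_rot":[0,0,0],"jaw":0.01},{"linear":[0.0011,0.0037,0.0005],"delta_rot":[0,0,0],"jaw":0.01},{"linear":[0.0011,0.0037,0.0007],"delta_rot":[0,0,0],"jaw":0.01}]}}

```text
time_s: 7.3
tcp_pos: [0.4922, 0.0897, 0.088]
tool_rot: [-179.9, -0.0, -16.6]
contact_force: [0.9, -2.8, -2.5]
width: 0.0214
grasp_force: 25.0
```

Call:
{"method": "send_rows", "body": {"targets": [{"linear":[0.0011,0.0036,0.0012],"delta_rot":[0,0,0],"jaw":0.01},{"linear":[0.001,0.0035,0.0014],"delta_rot":[0,0,0],"jaw":0.01},{"linear":[0.001,0.0034,0.0017],"delta_rot":[0,0,0],"jaw":0.01},{"linear":[0.001,0.0032,0.0021],"delta_rot":[0,0,0],"jaw":0.01}]}}

```text
time_s: 7.63
tcp_pos: [0.4962, 0.1026, 0.0945]
tool_rot: [-180.0, -0.0, -16.6]
contact_force: [0.9, -2.1, -2.5]
width: 0.0214
grasp_force: 25.0
```

Call:
{"method": "send_rows", "body": {"targets": [{"linear":[0.0009,0.003,0.0023],"delta_rot":[0,0,0],"jaw":0.01},{"linear":[0.0008,0.0029,0.0026],"delta_rot":[0,0,0],"jaw":0.01},{"linear":[0.0008,0.0025,0.0029],"delta_rot":[0,0,0],"jaw":0.01},{"linear":[0.0007,0.0024,0.003],"delta_rot":[0,0,0],"jaw":0.01}]}}

```text
time_s: 7.97
tcp_pos: [0.4993, 0.113, 0.1053]
tool_rot: [180.0, -0.0, -16.6]
contact_force: [1.3, -5.0, -3.2]
width: 0.0212
grasp_force: 25.0
```

Call:
{"method": "send_rows", "body": {"targets": [{"linear":[0.0006,0.0021,0.0033],"delta_rot":[0,0,0],"jaw":0.01},{"linear":[0.0006,0.0018,0.0035],"delta_rot":[0,0,0],"jaw":0.01},{"linear":[0.0004,0.0015,0.0036],"delta_rot":[0,0,0],"jaw":0.01},{"linear":[0.0004,0.0012,0.0037],"delta_rot":[0,0,0],"jaw":0.01}]}}

```text
time_s: 8.3
tcp_pos: [0.5012, 0.1192, 0.1192]
tool_rot: [180.0, -0.0, -16.6]
contact_force: [2.4, -4.9, -3.9]
width: 0.0216
grasp_force: 25.0
```

Call:
{"method": "send_rows", "body": {"targets": [{"linear":[0.0002,0.0008,0.0038],"delta_rot":[0,0,0],"jaw":0.01},{"linear":[0.0002,0.0006,0.0039],"delta_rot":[0,0,0],"jaw":0.01},{"linear":[0.0001,0.0002,0.0039],"delta_rot":[0,0,0],"jaw":0.01},{"linear":[-0.0001,-0.0001,0.0039],"delta_rot":[0,0,0],"jaw":0.01}]}}

```text
time_s: 8.63
tcp_pos: [0.5017, 0.1207, 0.1346]
tool_rot: [180.0, -0.0, -16.6]
contact_force: [3.2, -4.4, -5.8]
width: 0.0213
grasp_force: 25.0
```

Call:
{"method": "send_rows", "body": {"targets": [{"linear":[-0.0001,-0.0004,0.0039],"delta_rot":[0,0,0],"jaw":0.01},{"linear":[-0.0002,-0.0008,0.0039],"delta_rot":[0,0,0],"jaw":0.01},{"linear":[-0.0003,-0.001,0.0038],"delta_rot":[0,0,0],"jaw":0.01},{"linear":[-0.0005,-0.0014,0.0036],"delta_rot":[0,0,0],"jaw":0.01}]}}

```text
time_s: 8.97
tcp_pos: [0.5006, 0.1172, 0.1495]
tool_rot: [180.0, -0.0, -16.6]
contact_force: [3.8, -3.5, -8.5]
width: 0.0215
grasp_force: 25.0
```

Call:
{"method": "send_rows", "body": {"targets": [{"linear":[-0.0005,-0.0017,0.0035],"delta_rot":[0,0,0],"jaw":0.01},{"linear":[-0.0005,-0.0019,0.0034],"delta_rot":[0,0,0],"jaw":0.01},{"linear":[-0.0007,-0.0023,0.0031],"delta_rot":[0,0,0],"jaw":0.01},{"linear":[-0.0008,-0.0025,0.003],"delta_rot":[0,0,0],"jaw":0.01}]}}

```text
time_s: 9.3
tcp_pos: [0.4981, 0.1091, 0.1623]
tool_rot: [180.0, -0.0, -16.6]
contact_force: [4.8, -2.9, -11.7]
width: 0.0211
grasp_force: 25.0
```

Call:
{"method": "send_rows", "body": {"targets": [{"linear":[-0.001,-0.0027,0.0022],"delta_rot":[0,0,0],"jaw":0.01},{"linear":[-0.001,-0.003,0.0019],"delta_rot":[0,0,0],"jaw":0.01},{"linear":[-0.0012,-0.0031,0.0017],"delta_rot":[0,0,0],"jaw":0.01},{"linear":[-0.0012,-0.0033,0.0016],"delta_rot":[0,0,0],"jaw":0.01}]}}

```text
time_s: 9.63
tcp_pos: [0.4951, 0.0993, 0.1703]
tool_rot: [-179.8, -0.2, -16.5]
contact_force: [6.4, 1.7, -8.8]
width: 0.0212
grasp_force: 25.0
```

Call:
{"method": "send_rows", "body": {"targets": [{"linear":[-0.001,-0.0034,0.0016],"delta_rot":[0,0,0],"jaw":0.01},{"linear":[-0.0011,-0.0036,0.0013],"delta_rot":[0,0,0],"jaw":0.01},{"linear":[-0.001,-0.0037,0.0009],"delta_rot":[0,0,0],"jaw":0.01},{"linear":[-0.0012,-0.0037,0.0006],"delta_rot":[0,0,0],"jaw":0.01}]}}

```text
time_s: 9.97
tcp_pos: [0.4913, 0.0867, 0.1752]
tool_rot: [-179.7, -0.2, -16.5]
contact_force: [5.4, 5.6, -4.2]
width: 0.0212
grasp_force: 25.0
```

Call:
{"method": "send_rows", "body": {"targets": [{"linear":[-0.0011,-0.0037,0.0002],"delta_rot":[0,0,0],"jaw":0.01},{"linear":[-0.0011,-0.0038,-0.0001],"delta_rot":[0,0,0],"jaw":0.01},{"linear":[-0.0011,-0.0037,-0.0005],"delta_rot":[0,0,0],"jaw":0.01},{"linear":[-0.0011,-0.0037,-0.0007],"delta_rot":[0,0,0],"jaw":0.01}]}}

```text
time_s: 10.3
tcp_pos: [0.4871, 0.0728, 0.1755]
tool_rot: [-179.6, -0.2, -16.4]
contact_force: [0.5, 5.9, 10.4]
width: 0.0212
grasp_force: 25.0
```

Call:
{"method": "send_rows", "body": {"targets": [{"linear":[-0.0011,-0.0036,-0.0012],"delta_rot":[0,0,0],"jaw":0.01},{"linear":[-0.001,-0.0035,-0.0014],"delta_rot":[0,0,0],"jaw":0.01},{"linear":[-0.001,-0.0034,-0.0017],"delta_rot":[0,0,0],"jaw":0.01},{"linear":[-0.001,-0.0032,-0.0021],"delta_rot":[0,0,0],"jaw":0.01}]}}

```text
time_s: 10.63
tcp_pos: [0.4819, 0.056, 0.1695]
tool_rot: [-179.8, -0.2, -16.5]
contact_force: [-1.8, -2.5, 13.9]
width: 0.0214
grasp_force: 25.0
```

```bash
cat > data.txt <<'E'
.4781 .0438 .1587 -1 1.8 4.3 1
.4759 .0364 .1437 -2.1 -1.5 3.3 1
.4754 .0348 .1277 -1.9 -2.8 .3 1
.4765 .0387 .1124 -1.7 -4.1 -.7 1
.4792 .0473 .0995 -1 -3.4 -2.9 1
.483 .0598 .0905 -.4 -4.1 -6.2 1
.4877 .0749 .0865 .2 -2.8 -5.5 1
.4922 .0897 .088 .9 -2.8 -2.5 1
.4962 .1026 .0945 .9 -2.1 -2.5 1
.4993 .113 .1053 1.3 -5 -3.2 1
.5012 .1192 .1192 2.4 -4.9 -3.9 1
.5017 .1207 .1346 3.2 -4.4 -5.8 1
.5006 .1172 .1495 3.8 -3.5 -8.5 1
.4981 .1091 .1623 4.8 -2.9 -11.7 1
.4951 .0993 .1703 6.4 1.7 -8.8 1
.4913 .0867 .1752 5.4 5.6 -4.2 1
.4871 .0728 .1755 .5 5.9 10.4 1
.4819 .056 .1695 -1.8 -2.5 13.9 1
E
cat > an.py <<'E'
import numpy as np
from scipy.optimize import least_squares
D=np.loadtxt("data.txt");a=np.radians(-16.6);u=np.array([-np.sin(a),np.cos(a)])
Y=D[:,:2]@u;Z=D[:,2];F=np.c_[D[:,3:5]@u,D[:,5]];ax=D[:,3:5]@[np.cos(a),np.sin(a)];sg=D[:,6]
c=least_squares(lambda p:np.hypot(Y-p[0],Z-p[1])-p[2],[.09,.131,.045]).x
print("circle",c.round(4),"expected yc",np.dot(u,[.4881,.0785]).round(4))
for cy,cz in((c[0],c[1]),(np.dot(u,[.4881,.0785]),.131)):
  q=np.arctan2(-(Y-cy),Z-cz)
  t=np.c_[-np.cos(q),-np.sin(q)];n=np.c_[-np.sin(q),np.cos(q)]
  T=-(F*t).sum(1);R=(F*n).sum(1)
  # T = drag*sg + A sin-like: gravity resist = -m g-torque; heavy at body angle h: torque(+q)=M sin(q+h)
  B=np.c_[sg,-np.sin(q),-np.cos(q)]
  f=lambda x:B@x-T
  s=least_squares(f,[4,0,0],loss="soft_l1",f_scale=.6).x
  M=np.hypot(s[1],s[2]);h=np.arctan2(s[2],s[1])
  print("drag",s[0].round(2),"M",M.round(2),"h",np.degrees(h).round(1),"q for heavy at bottom",np.degrees(np.pi-h).round(1)%360)
  for r in zip(np.degrees(q).round(),T.round(1),f(s).round(1),R.round(1),ax.round(1)):print(*r)
E
python3 an.py
```

```text
circle [0.2142 0.1312 0.0449] expected yc 0.2147
drag 4.11 M 3.29 h -49.3 q for heavy at bottom 229.3
52.0 4.3 -0.3 1.5 -1.5
74.0 2.6 0.1 2.9 -1.6
94.0 0.5 1.2 3.2 -1.0
115.0 1.2 -0.1 4.3 -0.5
135.0 0.4 0.4 4.6 0.0
155.0 1.1 -0.1 7.3 0.8
176.0 2.2 -0.8 5.7 1.0
-164.0 3.0 -0.7 1.7 1.7
-145.0 2.9 0.4 1.0 1.5
-125.0 5.2 -0.7 -1.8 2.7
-105.0 4.8 0.7 -2.8 3.7
-86.0 5.5 0.9 -3.7 4.3
-66.0 6.8 0.2 -5.5 4.6
-46.0 7.5 -0.1 -9.1 5.4
-30.0 7.4 -0.0 -5.9 5.6
-12.0 7.6 -0.6 -2.7 3.6
7.0 7.0 -0.6 9.6 -1.2
31.0 4.6 0.5 13.4 -1.0
drag 4.08 M 3.29 h -49.8 q for heavy at bottom 229.8
53.0 4.3 -0.4 1.5 -1.5
74.0 2.6 0.1 2.9 -1.6
94.0 0.5 1.2 3.2 -1.0
114.0 1.2 -0.1 4.3 -0.5
134.0 0.4 0.4 4.6 0.0
154.0 1.0 -0.1 7.3 0.8
175.0 2.2 -0.8 5.7 1.0
-165.0 3.0 -0.8 1.8 1.7
-145.0 2.9 0.4 1.0 1.5
-125.0 5.2 -0.8 -1.8 2.7
-105.0 4.8 0.6 -2.8 3.7
-85.0 5.5 0.9 -3.8 4.3
-66.0 6.8 0.3 -5.6 4.6
-46.0 7.4 -0.1 -9.2 5.4
-29.0 7.3 0.0 -6.0 5.6
-11.0 7.6 -0.6 -2.8 3.6
7.0 7.1 -0.8 9.6 -1.2
31.0 4.7 0.4 13.4 -1.0
```

Call:
{"method": "send_rows", "body": {"targets": [{"linear":[0.001,0.0032,0.0025],"delta_rot":[0,0,0],"jaw":0.01},{"linear":[0.001,0.0034,0.0021],"delta_rot":[0,0,0],"jaw":0.01},{"linear":[0.001,0.0035,0.0017],"delta_rot":[0,0,0],"jaw":0.01},{"linear":[0.0011,0.0036,0.0012],"delta_rot":[0,0,0],"jaw":0.01}]}}

```text
time_s: 10.97
tcp_pos: [0.4857, 0.0687, 0.1751]
tool_rot: [-179.9, -0.1, -16.6]
contact_force: [2.8, -3.8, 1.3]
width: 0.0211
grasp_force: 25.0
```

Call:
{"method": "send_rows", "body": {"targets": [{"linear":[0.0011,0.0037,0.0007],"delta_rot":[0,0,0],"jaw":0.01},{"linear":[0.0011,0.0037,0.0005],"delta_rot":[0,0,0],"jaw":0.01},{"linear":[0.0011,0.0038,0.0001],"delta_rot":[0,0,0],"jaw":0.01},{"linear":[0.0011,0.0037,-0.0002],"delta_rot":[0,0,0],"jaw":0.01}]}}

```text
time_s: 11.3
tcp_pos: [0.4903, 0.0837, 0.1757]
tool_rot: [-179.9, -0.1, -16.6]
contact_force: [4.9, -3.1, -0.8]
width: 0.0212
grasp_force: 25.0
```

Call:
{"method": "send_rows", "body": {"targets": [{"linear":[0.0012,0.0037,-0.0006],"delta_rot":[0,0,0],"jaw":0.01},{"linear":[0.001,0.0037,-0.0009],"delta_rot":[0,0,0],"jaw":0.01},{"linear":[0.0011,0.0036,-0.0013],"delta_rot":[0,0,0],"jaw":0.01},{"linear":[0.001,0.0034,-0.0016],"delta_rot":[0,0,0],"jaw":0.01}]}}

```text
time_s: 11.63
tcp_pos: [0.4946, 0.0978, 0.171]
tool_rot: [-180.0, -0.1, -16.6]
contact_force: [6.4, -3.5, -2.4]
width: 0.0213
grasp_force: 25.0
```

Call:
{"method": "send_rows", "body": {"targets": [{"linear":[0.001,0.0033,-0.0018],"delta_rot":[0,0,0],"jaw":0.01},{"linear":[0.001,0.0031,-0.0022],"delta_rot":[0,0,0],"jaw":0.01},{"linear":[0.0008,0.003,-0.0024],"delta_rot":[0,0,0],"jaw":0.01},{"linear":[0.0008,0.0027,-0.0027],"delta_rot":[0,0,0],"jaw":0.01}]}}

```text
time_s: 11.97
tcp_pos: [0.4981, 0.1093, 0.1618]
tool_rot: [180.0, -0.1, -16.6]
contact_force: [4.6, -4.4, -1.2]
width: 0.0212
grasp_force: 25.0
```

Call:
{"method": "send_rows", "body": {"targets": [{"linear":[0.0008,0.0025,-0.003],"delta_rot":[0,0,0],"jaw":0.01},{"linear":[0.0007,0.0023,-0.0031],"delta_rot":[0,0,0],"jaw":0.01},{"linear":[0.0005,0.0019,-0.0034],"delta_rot":[0,0,0],"jaw":0.01},{"linear":[0.0005,0.0017,-0.0035],"delta_rot":[0,0,0],"jaw":0.01}]}}

```text
time_s: 12.3
tcp_pos: [0.5006, 0.1174, 0.1488]
tool_rot: [180.0, -0.1, -16.6]
contact_force: [4.7, -5.8, 0.5]
width: 0.021
grasp_force: 25.0
```

Call:
{"method": "send_rows", "body": {"targets": [{"linear":[0.0005,0.0014,-0.0036],"delta_rot":[0,0,0],"jaw":0.01},{"linear":[0.0003,0.001,-0.0038],"delta_rot":[0,0,0],"jaw":0.01},{"linear":[0.0002,0.0008,-0.0039],"delta_rot":[0,0,0],"jaw":0.01},{"linear":[0.0001,0.0004,-0.0039],"delta_rot":[0,0,0],"jaw":0.01}]}}

```text
time_s: 12.63
tcp_pos: [0.5017, 0.1208, 0.1337]
tool_rot: [180.0, -0.1, -16.6]
contact_force: [4.2, -5.4, 1.7]
width: 0.0214
grasp_force: 25.0
```

Call:
{"method": "send_rows", "body": {"targets": [{"linear":[0.0001,0.0001,-0.0039],"delta_rot":[0,0,0],"jaw":0.01},{"linear":[-0.0001,-0.0002,-0.0039],"delta_rot":[0,0,0],"jaw":0.01},{"linear":[-0.0002,-0.0006,-0.0039],"delta_rot":[0,0,0],"jaw":0.01},{"linear":[-0.0002,-0.0008,-0.0038],"delta_rot":[0,0,0],"jaw":0.01}]}}

```text
time_s: 12.97
tcp_pos: [0.5012, 0.1192, 0.1184]
tool_rot: [180.0, -0.1, -16.6]
contact_force: [4.4, -6.4, 4.6]
width: 0.0209
grasp_force: 25.0
```

Call:
{"method": "send_rows", "body": {"targets": [{"linear":[-0.0004,-0.0012,-0.0037],"delta_rot":[0,0,0],"jaw":0.01},{"linear":[-0.0004,-0.0015,-0.0036],"delta_rot":[0,0,0],"jaw":0.01},{"linear":[-0.0006,-0.0018,-0.0035],"delta_rot":[0,0,0],"jaw":0.01},{"linear":[-0.0006,-0.0021,-0.0033],"delta_rot":[0,0,0],"jaw":0.01}]}}

```text
time_s: 13.3
tcp_pos: [0.4993, 0.1128, 0.1047]
tool_rot: [-180.0, -0.1, -16.6]
contact_force: [2.4, -5.1, 7.3]
width: 0.0214
grasp_force: 25.0
```

Call:
{"method": "send_rows", "body": {"targets": [{"linear":[-0.0007,-0.0024,-0.003],"delta_rot":[0,0,0],"jaw":0.01},{"linear":[-0.0008,-0.0025,-0.0029],"delta_rot":[0,0,0],"jaw":0.01},{"linear":[-0.0008,-0.0029,-0.0026],"delta_rot":[0,0,0],"jaw":0.01},{"linear":[-0.0009,-0.003,-0.0023],"delta_rot":[0,0,0],"jaw":0.01}]}}

```text
time_s: 13.63
tcp_pos: [0.4963, 0.103, 0.0943]
tool_rot: [-179.9, -0.1, -16.6]
contact_force: [2.4, -2.9, 11.6]
width: 0.0214
grasp_force: 25.0
```

```bash
cat >> data.txt <<'E'
.4857 .0687 .1751 2.8 -3.8 1.3 -1
.4903 .0837 .1757 4.9 -3.1 -.8 -1
.4946 .0978 .171 6.4 -3.5 -2.4 -1
.4981 .1093 .1618 4.6 -4.4 -1.2 -1
.5006 .1174 .1488 4.7 -5.8 .5 -1
.5017 .1208 .1337 4.2 -5.4 1.7 -1
.5012 .1192 .1184 4.4 -6.4 4.6 -1
.4993 .1128 .1047 2.4 -5.1 7.3 -1
.4963 .103 .0943 2.4 -2.9 11.6 -1
E
python3 an.py | sed -n '1,2p;21,30p'; python3 plan.py -146 -406 52
```

```text
circle [0.2142 0.1311 0.045 ] expected yc 0.2147
drag 4.15 M 3.23 h -49.4 q for heavy at bottom 229.4
12.0 -2.5 0.3 1.9 3.8
-8.0 -1.4 0.0 -1.0 5.6
-28.0 -0.2 -0.8 -2.8 7.1
-47.0 -1.1 0.2 -2.9 5.7
-67.0 -2.1 0.9 -3.7 6.2
-87.0 -1.9 0.0 -3.9 5.6
-106.0 -3.0 0.2 -6.0 6.0
-126.0 -3.5 -0.4 -7.7 3.8
-144.0 -5.0 0.1 -10.7 3.1
drag 4.12 M 3.21 h -49.6 q for heavy at bottom 229.6
[[-1.0, -3.2, -2.1], [-1.0, -3.4, -1.7], [-1.0, -3.5, -1.4], [-1.1, -3.6, -1.2], [-1.1, -3.7, -0.7], [-1.1, -3.7, -0.5], [-1.1, -3.8, -0.1], [-1.1, -3.7, 0.2], [-1.2, -3.7, 0.6], [-1.0, -3.7, 0.9], [-1.1, -3.6, 1.3], [-1.0, -3.4, 1.6], [-1.0, -3.3, 1.8], [-1.0, -3.1, 2.2], [-0.8, -3.0, 2.4], [-0.8, -2.7, 2.7], [-0.8, -2.5, 3.0], [-0.7, -2.3, 3.1], [-0.5, -1.9, 3.4], [-0.5, -1.7, 3.5], [-0.5, -1.4, 3.6], [-0.3, -1.0, 3.8], [-0.2, -0.8, 3.9], [-0.1, -0.4, 3.9], [-0.1, -0.1, 3.9], [0.1, 0.2, 3.9], [0.2, 0.6, 3.9], [0.2, 0.8, 3.8], [0.4, 1.2, 3.7], [0.4, 1.5, 3.6], [0.6, 1.8, 3.5], [0.6, 2.1, 3.3], [0.7, 2.4, 3.0], [0.8, 2.5, 2.9], [0.8, 2.9, 2.6], [0.9, 3.0, 2.3], [1.0, 3.2, 2.1], [1.0, 3.4, 1.7], [1.0, 3.5, 1.4], [1.1, 3.6, 1.2], [1.1, 3.7, 0.7], [1.1, 3.7, 0.5], [1.1, 3.8, 0.1], [1.1, 3.7, -0.2], [1.2, 3.7, -0.6], [1.0, 3.7, -0.9], [1.1, 3.6, -1.3], [1.0, 3.4, -1.6], [1.0, 3.3, -1.8], [1.0, 3.1, -2.2], [0.8, 3.0, -2.4], [0.8, 2.7, -2.7]]
```

Call:
{"method": "send_rows", "body": {"targets": [{"linear":[0.0006,0.0019,0.0021],"delta_rot":[0,0,0],"jaw":0.01},{"linear":[0.0006,0.0019,0.0021],"delta_rot":[0,0,0],"jaw":0.01},{"linear":[0.0006,0.0019,0.0021],"delta_rot":[0,0,0],"jaw":0.01},{"linear":[0.0005,0.0019,0.0021],"delta_rot":[0,0,0],"jaw":0.01},{"linear":[0,0,0],"delta_rot":[0,0,0],"jaw":0.01},{"linear":[0,0,0],"delta_rot":[0,0,0],"jaw":0.01},{"linear":[0,0,0],"delta_rot":[0,0,0],"jaw":0.01},{"linear":[0,0,0],"delta_rot":[0,0,0],"jaw":0.01},{"linear":[0,0,0],"delta_rot":[0,0,0],"jaw":0.01},{"linear":[0,0,0],"delta_rot":[0,0,0],"jaw":0.01}]}}

```text
time_s: 14.47
tcp_pos: [0.4986, 0.1106, 0.102]
tool_rot: [-179.9, -0.1, -16.6]
contact_force: [5.3, -2.2, 0.9]
width: 0.0215
grasp_force: 25.0
```

```bash
cat > ang.py <<'E'
from station import manip,cams
import numpy as np,cv2
s=manip.get_state();p=s["tcp_pos"];y=p[:2]@[.2857,.9583]
print("q",np.degrees(np.arctan2(-(y-.2142),p[2]-.1311)),p,s["contact_force"],np.abs(s["joint_vel"]).max(),s["time_s"])
im=cams.read_camera("side")["img"][...,::-1]
cv2.imwrite("pics/end.png",cv2.resize(im[150:280,180:310],(600,600),interpolation=cv2.INTER_CUBIC))
E
python3 ang.py
```

```text
q -130.31004406715695 [0.49859578 0.11061305 0.10204416] [ 5.33181152 -2.18980166  0.8534177 ] 0.06037655308148041 14.4667
```

View pics/end.png

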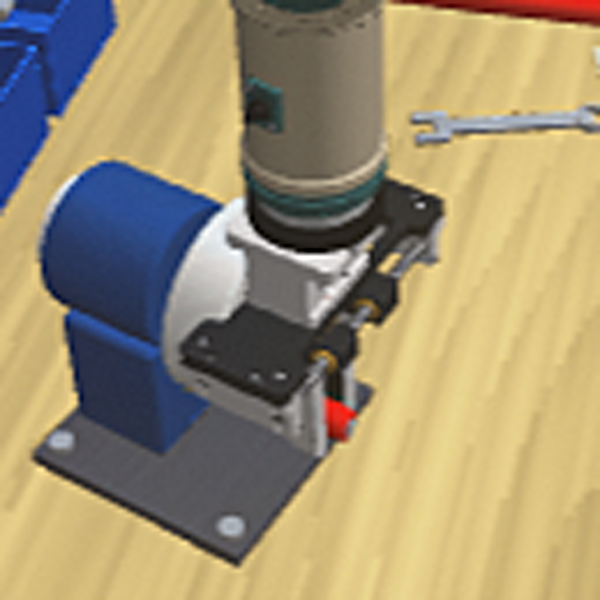

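The picture shows the handle end at about (254,241) in full side-image pixels, held between the fingers. The wheel is at −130.3° against a target of −130.5°, at rest with low force.

```bash
python3 -c "
from station import manip
print(manip.close_job())"
```

```text
the job is handed in; nothing more can be done
None
```

The job is handed in: I cranked the wheel one full turn forward and half a turn back, felt the heavy side about 50° round from the handle, and turned it to the bottom, good to about 3°; the wheel is at a standstill, the gripper still holds the handle, and I touched nothing else on the bench.

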